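# Sort out the blown tins and press the last sound one shut

## Task

Check the four preserve tins: set the two blown ones, whose lids have bulged into a dome, upright in the wooden reject crate, setting them down gently, and keep them out of the press. Stand the sound tin whose flat lid still sits proud on the middle of the press's anvil, pull the sprung lever right down until the lid is fully home, then ease the lever slowly all the way back up and leave the tin standing in the press. Do not disturb the tin that is already closed or anything else on the counter.

Things in the scene. Friction and masses are not known exactly. Their poses are not given: they have to be found in the camera images.
- tin_blown_1: Plain metal tin with a paper band: 62 mm across, slip lid as wide as the body, its skirt from 50 mm up; grip the body. Origin: centre of its underside, z up. BLOWN: its lid has bulged into a dome 12 mm high; 74 mm high in all. A reject.
- tin_blown_2: Plain metal tin with a paper band: 62 mm across, slip lid as wide as the body, its skirt from 50 mm up; grip the body. Origin: centre of its underside, z up. BLOWN: its lid has bulged into a dome 12 mm high; 74 mm high in all. A reject.
- tin_closed: Plain metal tin with a paper band: 62 mm across, slip lid as wide as the body, its skirt from 50 mm up; grip the body. Origin: centre of its underside, z up. Sound and already closed: flat lid fully down, 62 mm high in all.
- tin_open: Plain metal tin with a paper band: 62 mm across, slip lid as wide as the body, its skirt from 50 mm up; grip the body. Origin: centre of its underside, z up. Sound, not yet closed: flat lid stands 7 to 9 mm proud, a narrower neck shows under it; lid skirt from 57 mm, top 69 to 71 mm up now, 62 mm once home. Too stiff to go down without the press.
- loose_lid (a joint): how far the proud lid of tin_open has been pressed down: 0 = 9 mm proud, 0.009 m = fully home. It stays where it is pushed.
- anvil (a point): Centre of the top of the lid press's round steel anvil, 84 mm across, 20 mm above the counter. Axes as the press: -x front (handle comes down there), z up. Pins 8 mm thick and 8 mm high at x +28, y +-30 mm. Grey foot 140 mm wide, x -88 to +128 mm, fixed. Cheeks for the shaft at x +85 mm, up to 121 mm above the counter; nothing is above the anvil while the lever is up.
- lever_axis (a point): Centre of the lever's shaft, 104 mm above the counter and 85 mm behind the anvil's centre; the shaft runs along the press's y axis.
- handle (a point): Centre of the lever's black cross handle, a bar 20 mm thick, 108 mm long along the press's y, between two flat side arms, 205 mm from the shaft. Lever up: 308 mm above the counter, 18 mm behind the shaft. A rubber pad on the lever, 85 mm from the shaft, comes down over the anvil's centre.
- lever (a joint): lever angle: 0 = fully up (5 degrees past upright, leaning back), held by its return spring; 1.66 rad = level, lid of the tin home; 1.70 stop. Pulling the handle to the front and down raises it. The spring takes about 4 N at the handle, pressing the lid another 13 N; let go while down, it flies back.
- reject_crate: Open slatted wooden crate for rejects, fixed, 214 (x) x 154 (y) x 56 mm high outside, 7 mm walls and floor, inside 200 x 140 mm. Origin: centre of its underside. The press stands on the other side of the tins; the two may be swapped.
- gold_egg: Bystander: plain brass show egg stood on its blunt end, 45 mm across, 58 mm high. Origin: centre of its underside. Leave alone.
- shaker_a: Bystander: glass spice shaker with a pierced steel cap, 41 mm across, 87 mm high. Origin: centre of its underside. Leave alone.
- shaker_b: Bystander: second such spice shaker, 41 mm across, 87 mm high. Origin: centre of its underside. Leave alone.
- tooth_jar_1: Bystander: glass of toothpicks, 45 mm across, 72 mm high. Origin: centre of its underside. Leave alone.
- price_a: Bystander: price card in a wooden block, 24 x 62 x 59 mm. Origin: centre of its underside. Leave alone.
- spoon: Bystander: teaspoon, 134 x 27 x 12 mm, lying beside the tins. Origin: centre of its underside. Leave alone.
- pen: Bystander: felt pen, 135 mm long, 16 mm thick, lying at the front edge. Origin: centre of its underside. Leave alone.

How it is judged:
By the outcome, as a careful person would: the job done as asked, in the order asked, and still so for the second after the job is handed in, with the robot touching nothing.
It also fails if it takes over 72 s, if anything falls off the work surface, if the arm or the gripper's body presses on something with over 40 N, if the wrist force passes 120 N, or if a joint passes its speed limit or range.

## Robot

A 6-joint arm with a two-finger parallel gripper is mounted at the origin on a cart in front of the work surface, level with it; the furniture and walls round the work are solid. World frame = base frame: x ahead of the robot, y to its left, z up, the work surface at z = 0. Lengths are in m, angles in rad, forces in N, time in s.
With the tool pointing down it reaches from about 0.25 to 0.725 m from the base axis. Payload 4 kg.
Tool frame: the origin (TCP) lies at the very end of the fingers, on their centre line; the grasp point (between the pads) lies 19 mm behind it; z points along the fingers, y is the line along which they close (so a half turn about z gives the same grasp; the last joint's range is limited). The gripper opens to 85 mm and grips with 20 to 120 N. Pads are 22 mm wide; open, the fingers measure 114 mm over their backs; the gripper's body (76 mm by 85 mm) begins 54 mm behind the grasp point. The pads swing forward as they close: fully open they stand 13 mm farther back than shut.
Start: joints at [1.14, 0.241, 0.005, 1.335, 0, 1.571], TCP at [0.209, 0.454, 0.231] pointing down, gripper open.
Joint ranges: [-2.72, 2.72], [-1.05, 1.87], [-1.09, 1.28], [-1.99, 2.15], [-1.42, 1.44], [-3.14, 3.14]. Speed limits (rad/s): [2.79, 2.79, 3.14, 3.14, 3.14, 3.14].

## Interface

Orientations are given as a unit quaternion [x, y, z, w].
In Python, from bench import robot gives the robot as it stands.
- The arm moves only by the tool drive_tool, never from a script. Its argument "rows" is a list of rows, each an object with "fingers": the finger opening in cm, from 0 to 8.54; "offset": the shift along the tool's x, y, z in cm, a list of three; "turn": the turn about the tool's z in rad. In form: [{"fingers": fingers, "offset": [tx, ty, tz], "turn": turn}, ...]. A call has 1 to 20 rows; each row shifts and turns the commanded pose from where the row before left it, along the tool's axes as they then stand; what a row does not reach is not made up. A row lasts 1/12 s, in which the tool goes at most 41.7 mm and 7.16 degrees, less where a joint would pass 70% of its speed; a pose out of reach is approached as far as the arm can. A call is refused whole if a number of a shift passes 4.17 or a number of a turn 0.125, either way. A call with a gripper value outside its range is refused whole. The fingers move at their own pace and stop on an object; "force" is the grip in N (left out, the last holds). Time passes only in rows, so rows that do not move let the fingers close. It gives the time, the measured TCP pose, the force, the opening and the grip force at its end, in the units of the state.
- robot.observe(): the state, without advancing time (a new reading comes with each control period).
- robot.read_camera(name): name is "side" or "top"; returns a dict with "image" (420x560x3 uint8, red, green, blue), "range_z" (420x560 float32, m along the optical axis (not along the pixel's ray), 0 where there is no reading), "camera_matrix" (3x3 intrinsics, pixels), "cam_to_world" (4x4, takes a point from camera to world coordinates). Camera axes: x right, y down, z forward; pixel columns grow to the right and rows downward; lengths in m; the calibration is good to about 2 mm. A picture is of the moment at which its call begins.
- robot.close_job(): hands the job in; it is judged then, once.
Trained networks look in the newest picture that a camera, given by its name, has taken for a name from the list of things; names that differ only in an ending like _2 or _b are one class to them, and where a whole thing is asked for, a point or a joint stands for the part that bears it (a point fixed in the world has none). Each returns a list of dicts, best first, with "p" (0 to 1); they miss things now and then, are a little off and sometimes report something else, mostly with a low value. They report only what shows in the picture. A call takes as long as a camera call.
- robot.find_in(camera, query): "centre" ([x, y, z] in m, in the coordinates of the camera as it stood for that picture, good to about 4 mm: the middle of the surface that is visible of it).
- robot.place_of(camera, query): "centre" ([x, y, z] in m, in the coordinates of the camera as it stood for that picture, good to about 4 mm: a listed point, or the origin of a listed thing).
The state is a dict: "t": time; "q": joint angles; "joint_velocities": joint speeds; "effort": joint torques, N m; "tcp_pos": TCP position; "eef_rot": TCP orientation; "force": force on the tool from outside, world axes, zero at the start; "moment": the same for the moment, N m; "gripper_width": opening from 0.0 (shut) to 1.0 (fully open); "grasp_force": force on a finger pad.
Only numpy, scipy, OpenCV 4.12 (cv2) and the standard library are available. Lean on these libraries where they do the work, as an engineer would, in place of code of your own. Each camera call takes 0.05 s, during which the arm holds its last target. There are 200 camera calls.

## Working session

There is one attempt and no reset: what is moved stays moved. The work goes in short steps, Python scripts to look and compute and a tool call to move; the robot and the scene stay as the last step left them, time stands still between calls to the robot, and variables do not carry over. Pictures are saved under pics/ and viewed, at most 10 in all, crops included, and the job is handed in when it is done.

Besides the shell and the picture viewer there is one more tool, called after "Emit:" by a JSON object that holds its "method" and its "body", one argument or row to a line. drive_tool: Moves the arm, as the interface text tells. Its arguments: {"type":"object","properties":{"rows":{"type":"array","items":{"type":"object","properties":{"fingers":{"type":"number"},"offset":{"type":"array","items":{"type":"number"}},"turn":{"type":"number"}}}},"force":{"type":"number"}},"required":["rows"]}

```bash
mkdir -p pics
cat > h.py <<'E'
from bench import robot
import numpy as np, cv2
def cam(n,save=None):
    c=robot.read_camera(n)
    if save: cv2.imwrite('pics/'+save,c['image'][:,:,::-1])
    return c
def w(c,p): return (c['cam_to_world']@np.r_[p,1])[:3]
def px(c,P):
    q=np.linalg.inv(c['cam_to_world'])@np.r_[P,1]; q=c['camera_matrix']@q[:3]; return q[:2]/q[2]
def cloud(c):
    z=c['range_z']; v,u=np.indices(z.shape); K=c['camera_matrix']
    P=np.stack([(u-K[0,2])/K[0,0]*z,(v-K[1,2])/K[1,1]*z,z,np.ones_like(z)],-1)
    W=(P@c['cam_to_world'].T)[...,:3]; W[z==0]=np.nan; return W
E
python3 - <<'E'
from h import *
np.set_printoptions(precision=4,suppress=True)
print(robot.observe())
for n in ['top','side']:
    c=cam(n,n+'0.png'); print(n,c['cam_to_world'][:3,3],c['cam_to_world'][:3,2])
    for q in ['tin_blown_1','tin_closed','tin_open','anvil','lever_axis','handle','reject_crate','gold_egg','shaker_a','tooth_jar_1','price_a','spoon','pen']:
        for d in robot.place_of(n,q)[:4]:
            P=w(c,d['centre']); 
            if d['p']>.2: print(q,round(d['p'],2),P,px(c,P).round())
E
```

```text
{'t': 0.0, 'q': array([1.14  , 0.2414, 0.0037, 1.3352, 0.    , 1.5708]), 'joint_velocities': array([ 0.0004,  0.001 , -0.0002, -0.0009,  0.0009, -0.0003]), 'effort': array([ -0.0014, -37.2321,  25.2407,   0.0169,  -0.0001,   0.    ]), 'tcp_pos': array([0.2085, 0.4537, 0.2304]), 'eef_rot': array([ 0.2137,  0.9769, -0.001 , -0.0002]), 'force': array([-0.1419,  0.4653, -0.2563]), 'moment': array([-0.0076,  0.004 , -0.0097]), 'grasp_force': 0.0, 'gripper_width': 1.00003059376685}
top [0.4028 0.0211 1.2541] [ 0.0958 -0.0223 -0.9951]
tin_blown_1 0.96 [ 0.4466 -0.0879 -0.0006] [314. 236.]
tin_blown_1 0.83 [ 0.5676 -0.0868 -0.0001] [314. 192.]
tin_closed 0.85 [ 0.4412  0.0415 -0.0004] [266. 237.]
tin_closed 0.72 [0.5518 0.0414 0.0012] [267. 197.]
tin_closed 0.51 [0.5264 0.2998 0.0166] [170. 204.]
tin_closed 0.31 [ 0.6346  0.0577 -0.0013] [262. 167.]
tin_open 0.66 [0.5504 0.0416 0.0014] [267. 197.]
anvil 0.66 [0.5236 0.2981 0.0191] [171. 205.]
anvil 0.6 [ 0.4473 -0.0871 -0.0008] [313. 236.]
lever_axis 0.63 [ 0.5519  0.0442 -0.0002] [266. 197.]
lever_axis 0.57 [0.6104 0.319  0.1031] [156. 167.
[... 928 characters left out ...]
n_open 0.76 [ 0.5506  0.0401 -0.0012] [292. 272.]
anvil 0.88 [0.5235 0.305  0.0186] [241. 221.]
lever_axis 0.56 [0.6069 0.3213 0.1065] [263. 186.]
lever_axis 0.45 [ 0.4402 -0.0845 -0.0023] [275. 316.]
handle 0.66 [0.6262 0.3246 0.308 ] [266. 120.]
reject_crate 0.89 [ 0.5253 -0.2733  0.0008] [352. 357.]
gold_egg 0.71 [0.6255 0.0025 0.0062] [324. 269.]
shaker_a 0.87 [0.6374 0.0583 0.0024] [317. 258.]
shaker_a 0.74 [ 0.6354 -0.11   -0.0006] [352. 295.]
shaker_a 0.28 [ 0.5735 -0.0784  0.0016] [323. 295.]
tooth_jar_1 0.84 [0.6096 0.1532 0.0031] [291. 243.]
price_a 0.76 [ 0.6474 -0.048   0.0015] [342. 279.]
spoon 0.5 [0.4692 0.1356 0.0027] [248. 261.]
pen 0.78 [ 0.3863  0.02   -0.0012] [236. 297.]
```

View pics/top0.png

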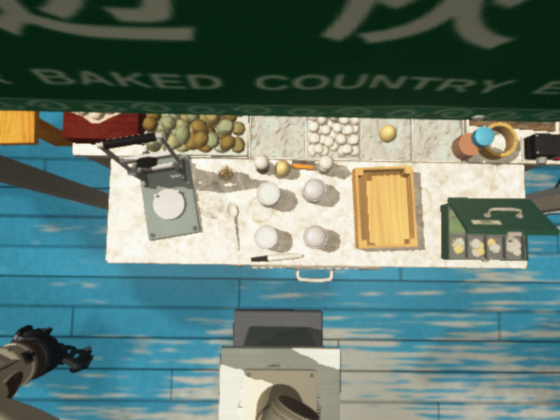

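View pics/side0.png

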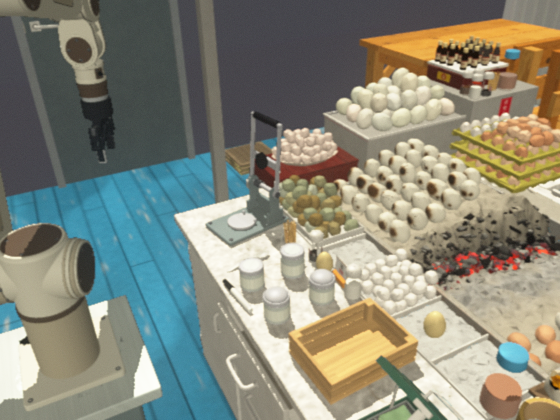

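Run:
```python
from h import *
np.set_printoptions(precision=4,suppress=True)
def circ(X):  # least squares circle
    A=np.c_[2*X,np.ones(len(X))]; s=np.linalg.lstsq(A,(X**2).sum(1),rcond=None)[0]
    return s[:2],np.sqrt(s[2]+s[:2]@s[:2])
for n in ['top','side']:
    c=cam(n); W=cloud(c).reshape(-1,3)
    for nm,p in dict(b1=(.443,-.0855),b2=(.5695,-.082),cl=(.440,.0445),op=(.551,.041)).items():
        m=(np.hypot(*(W[:,:2]-p).T)<.045)&(W[:,2]>.03); Q=W[m]
        top=np.nanpercentile(Q[:,2],98)
        l=Q[Q[:,2]>.052]; (xc,_),r=cv2.minEnclosingCircle(l[:,:2].astype(np.float32)),0
        print(n,nm,len(Q),'top',top,'med',np.median(l[:,2]),'enc',xc,_,'mean',l[:,:2].mean(0),'ext',np.percentile(l[:,:2],[2,98],axis=0).mean(0))
    m=(np.hypot(W[:,0]-.5235,W[:,1]-.301)<.055)&(W[:,2]>.012)&(W[:,2]<.04)
    print('anvil',m.sum(),np.median(W[m],0),cv2.minEnclosingCircle(W[m][:,:2].astype(np.float32)))
    m=(W[:,2]>.27)&(W[:,2]<.35)&(W[:,1]>.22)&(W[:,0]>.5)
    Q=W[m]; print('handle',m.sum(),Q.mean(0),cv2.minAreaRect(Q[:,:2].astype(np.float32)),Q[:,2].max())
    m=(W[:,2]>.045)&(W[:,2]<.065)&(W[:,1]<-.15)&(W[:,1]>-.4)&(W[:,0]>.3)
    print('crate',m.sum(),cv2.minAreaRect(W[m][:,:2].astype(np.float32)),np.median(W[m][:,2]))
```

```text
top b1 6221 top 1.1027875672315888 med 1.053084432573764 enc (0.45132189989089966, -0.0853566974401474) 0.037546154111623764 mean [ 0.4822 -0.0836] ext [ 0.4602 -0.0853]
top b2 464 top 0.07657459832939573 med 0.06904775760716153 enc (0.56745845079422, -0.08302687108516693) 0.03132498636841774 mean [ 0.5659 -0.0828] ext [ 0.5665 -0.0835]
top cl 2867 top 1.0936569765890183 med 1.0413589237767078 enc (0.44854164123535156, 0.04201143607497215) 0.037740014493465424 mean [0.4775 0.0446] ext [0.4535 0.0422]
top op 473 top 0.07517818187110524 med 0.07035511797432392 enc (0.553499698638916, 0.037816811352968216) 0.031433966010808945 mean [0.553  0.0379] ext [0.5531 0.0379]
anvil 1047 [0.5254 0.302  0.0188] ((0.5235733389854431, 0.3011181056499481), 0.05500462278723717)
handle 1090 [0.5905 0.3855 0.3122] ((0.5929839015007019, 0.39132577180862427), (0.050103411078453064, 0.2857067286968231), 26.821115493774414) 0.3498206831655827
crate 1094 ((0.5951194763183594, -0.2595215141773224), (0.3671761453151703, 0.17730911076068878), 9.807080268859863) 0.05503201785368195
side b1 680 top 0.075290314011
[... 340 characters left out ...]
907636233 med 0.06174816933077765 enc (0.44078201055526733, 0.043290652334690094) 0.03351062908768654 mean [0.4367 0.0398] ext [0.4377 0.0427]
side op 588 top 0.07401887424281384 med 0.07090540427796199 enc (0.5497319102287292, 0.04002700001001358) 0.03284916654229164 mean [0.5481 0.0339] ext [0.5496 0.0377]
anvil 549 [0.5216 0.2947 0.0198] ((0.5230679512023926, 0.3002208471298218), 0.05499696731567383)
handle 4814 [1.1871 1.1463 0.3043] ((1.176214575767517, 1.345584750175476), (2.1849091053009033, 1.314371109008789), 89.73390197753906) 0.34999751483878044
crate 2310 ((0.6137292981147766, -0.25457531213760376), (0.41274458169937134, 0.1776946485042572), 9.431923866271973) 0.05524549524566125
```

The picture shows the press on the left (anvil about px 169,204 from above) with its handle up at the back. The crate is on the right (px 385,208). The four tins stand between them: the domed ones at px (314,190) and (315,236), the proud flat one at (268,193) and the closed one at (266,237). Next I refine the centres and yaws.

Run:
```python
from h import *
np.set_printoptions(precision=4,suppress=True)
A=[]
for n in ['top','side']:
    c=cam(n); W=cloud(c).reshape(-1,3)
    W=W[np.isfinite(W).all(1)&(W[:,2]<.36)&(W[:,2]>-.02)]
    for nm,p,a,b in [('b1',(.443,-.0855),.055,.085),('b2',(.567,-.083),.055,.085),('cl',(.440,.0435),.055,.07),('op',(.552,.039),.062,.08)]:
        m=(np.hypot(*(W[:,:2]-p).T)<.04)&(W[:,2]>a)&(W[:,2]<b); Q=W[m]
        xc,r=cv2.minEnclosingCircle(Q[:,:2].astype(np.float32))
        i=np.hypot(*(Q[:,:2]-xc).T)<.01
        print(n,nm,'enc',np.array(xc),round(r,4),'centre z',np.median(Q[i,2]),'mean',Q[:,:2].mean(0))
    T=W[(W[:,0]>.45)&(W[:,0]<.55)&(W[:,1]>.17)&(W[:,1]<.2)]; print('counter z',np.median(T[:,2]))
    m=(W[:,2]>.262)&(W[:,2]<.335)&(np.hypot(W[:,0]-.629,W[:,1]-.322)<.085); Q=W[m]
    print('handle',m.sum(),cv2.minAreaRect(Q[:,:2].astype(np.float32)),np.percentile(Q,[1,99],axis=0).ravel())
    m=(W[:,2]>.298)&(W[:,2]<.335)&(np.hypot(W[:,0]-.629,W[:,1]-.322)<.085); Q=W[m][:,:2]; A.append(Q)
    d=np.linalg.svd(Q-Q.mean(0))[2][0]; print(' bar dir',np.degrees(np.arctan2(d[1],d[0])),Q.mean(0))
    m=(W[:,2]>.048)&(W[:,2]<.062)&(W[:,1]<-.16)&(W[:,1]>-.38)&(W[:,0]>.38)&(W[:,0]<.66); Q=W[m]
    print('crate',m.sum(),cv2.minAreaRect(Q[:,:2].astype(np.float32)))
    m=(W[:,2]>.005)&(W[:,2]<.03)&(np.hypot(W[:,0]-.535,W[:,1]-.303)<.13)&(W[:,1]>.2); Q=W[m]
    print('foot',np.median(Q[:,2]),cv2.minAreaRect(Q[:,:2].astype(np.float32)))
    m=(W[:,2]>.0165)&(W[:,2]<.0235)&(np.hypot(W[:,0]-.5235,W[:,1]-.3005)<.05); print('anvil',W[m].mean(0),m.sum())
```

```text
top b1 enc [ 0.4447 -0.0876] 0.031 centre z 0.07323384133273425 mean [ 0.4444 -0.0871]
top b2 enc [ 0.5674 -0.0831] 0.0314 centre z 0.07345041035525379 mean [ 0.5663 -0.0826]
top cl enc [0.4412 0.0416] 0.0312 centre z 0.061831742872344164 mean [0.4412 0.042 ]
top op enc [0.5543 0.0384] 0.0312 centre z 0.07087097065156467 mean [0.5535 0.038 ]
counter z -0.0009568847082984666
handle 671 ((0.6281253695487976, 0.32346439361572266), (0.019547345116734505, 0.13573840260505676), 10.644757270812988) [0.6088 0.2579 0.2669 0.6446 0.3881 0.3206]
 bar dir -79.3187007570788 [0.627 0.322]
crate 949 ((0.5268166661262512, -0.27179282903671265), (0.2142868936061859, 0.15584145486354828), 2.897674322128296)
foot 0.012815177497193964 ((0.5301371216773987, 0.3159981966018677), (0.23173347115516663, 0.22119174897670746), 28.514545440673828)
anvil [0.5268 0.304  0.02  ] 660
side b1 enc [ 0.4418 -0.0867] 0.0321 centre z 0.07355989034196375 mean [ 0.4382 -0.0945]
side b2 enc [ 0.5629 -0.0831] 0.0322 centre z 0.0748265481731577 mean [ 0.5595 -0.0905]
side cl enc [0.4392 0.043 ] 0.0326 centre z 0.06254950494753458 mean [0.437  0.0405]
side op enc [0.5486 0.0413] 0.0344 centre z 0.07178145464816188 mean [0.5492 0.0355]
counter z 0.0001599340037762853
handle 352 ((0.623017430305481, 0.32590389251708984), (0.020363301038742065, 0.14038719236850739), 11.659943580627441) [0.6047 0.2586 0.2631 0.6429 0.3905 0.3201]
 bar dir -78.17459864691745 [0.6226 0.3158]
crate 1741 ((0.5245473980903625, -0.26929736137390137), (0.21748042106628418, 0.15793770551681519), 2.9955663681030273)
foot 0.01394019651959394 ((0.5390034914016724, 0.30889013409614563), (0.2446330040693283, 0.14384016394615173), 10.114089012145996)
anvil [0.523  0.3039 0.0205] 330
```

Emit:
{"method": "drive_tool", "body": {
  "rows": [
    {"fingers":8.5,"offset":[0,0,0],"turn":0.12},
    {"fingers":8.5,"offset":[0,0,0],"turn":0.12}
  ],
  "force": 40
}}

```text
t: 1.77
tcp_pos: [0.2088, 0.4543, 0.2313]
eef_rot: [0.332, 0.943, -0.0, -0.0]
force: [0.4, 0.1, -0.0]
gripper_width: 0.995
grasp_force: 0.0
```

```bash
python3 -c "
from h import *
s=robot.observe();print(s['q'],s['tcp_pos'],s['eef_rot'])"
```

```text
[1.13997315e+00 2.40601532e-01 4.97241496e-03 1.33520323e+00
 4.26125028e-06 1.81650543e+00] [0.20880187 0.45429775 0.23129515] [ 3.31851988e-01  9.43331468e-01 -1.77370420e-05 -3.78617632e-06]
```

Emit:
{"method": "drive_tool", "body": {
  "rows": [
    {"fingers":8.5,"offset":[0,0,0],"turn":-0.113},
    {"fingers":8.5,"offset":[0,0,0],"turn":-0.113},
    {"fingers":8.5,"offset":[0,0,0],"turn":-0.113},
    {"fingers":8.5,"offset":[0,0,0],"turn":-0.113},
    {"fingers":8.5,"offset":[0,0,0],"turn":-0.113},
    {"fingers":8.5,"offset":[0,0,0],"turn":-0.113}
  ]
}}

```text
t: 2.27
tcp_pos: [0.2088, 0.4543, 0.2313]
eef_rot: [-0.006, 1.0, -0.0, -0.0]
force: [-0.2, -0.4, -0.1]
gripper_width: 0.995
grasp_force: 0.0
```

Emit:
{"method": "drive_tool", "body": {
  "rows": [
    {"fingers":8.5,"offset":[-2.1,-3.16,0],"turn":0},
    {"fingers":8.5,"offset":[-2.1,-3.16,0],"turn":0},
    {"fingers":8.5,"offset":[-2.1,-3.16,0],"turn":0},
    {"fingers":8.5,"offset":[-2.1,-3.16,0],"turn":0},
    {"fingers":8.5,"offset":[-2.1,-3.16,0],"turn":0},
    {"fingers":8.5,"offset":[-2.1,-3.16,0],"turn":0},
    {"fingers":8.5,"offset":[-2.1,-3.16,0],"turn":0},
    {"fingers":8.5,"offset":[-2.1,-3.16,0],"turn":0},
    {"fingers":8.5,"offset":[-2.1,-3.16,0],"turn":0},
    {"fingers":8.5,"offset":[-2.1,-3.16,0],"turn":0},
    {"fingers":8.5,"offset":[-2.1,-3.16,0],"turn":0},
    {"fingers":8.5,"offset":[-2.1,-3.16,0],"turn":0},
    {"fingers":8.5,"offset":[-2.1,-3.16,0],"turn":0},
    {"fingers":8.5,"offset":[-2.1,-3.16,0],"turn":0},
    {"fingers":8.5,"offset":[-2.1,-3.16,0],"turn":0},
    {"fingers":8.5,"offset":[-2.1,-3.16,0],"turn":0},
    {"fingers":8.5,"offset":[-2.1,-3.16,0],"turn":0},
    {"fingers":8.5,"offset":[0,0,0],"turn":0}
  ]
}}

```text
t: 3.77
tcp_pos: [0.5726, -0.0859, 0.2299]
eef_rot: [-0.0, 1.0, -0.001, 0.001]
force: [0.2, 1.0, -0.0]
gripper_width: 0.995
grasp_force: 0.0
```

Emit:
{"method": "drive_tool", "body": {
  "rows": [
    {"fingers":8.5,"offset":[0.75,0.3,3.5],"turn":0},
    {"fingers":8.5,"offset":[0,0,4],"turn":0},
    {"fingers":8.5,"offset":[0,0,4],"turn":0},
    {"fingers":8.5,"offset":[0,0,4],"turn":0},
    {"fingers":8.5,"offset":[0,0,3.5],"turn":0},
    {"fingers":8.5,"offset":[0,0,2.3],"turn":0},
    {"fingers":5,"offset":[0,0,0],"turn":0},
    {"fingers":5,"offset":[0,0,0],"turn":0},
    {"fingers":5,"offset":[0,0,0],"turn":0},
    {"fingers":5,"offset":[0,0,0],"turn":0},
    {"fingers":5,"offset":[0,0,0],"turn":0},
    {"fingers":5,"offset":[0,0,0],"turn":0}
  ],
  "force": 40
}}

```text
t: 4.77
tcp_pos: [0.5631, -0.0774, 0.0198]
eef_rot: [-0.004, 1.0, -0.0, 0.001]
force: [-0.4, 0.3, -3.5]
gripper_width: 0.716
grasp_force: 43.9
```

Emit:
{"method": "drive_tool", "body": {
  "rows": [
    {"fingers":5,"offset":[0,0,-1.5],"turn":0},
    {"fingers":5,"offset":[0,0,-3],"turn":0},
    {"fingers":5,"offset":[0,0,-3.5],"turn":0},
    {"fingers":5,"offset":[0,0,-2],"turn":0},
    {"fingers":5,"offset":[-0.2,-1.5,0],"turn":0},
    {"fingers":5,"offset":[-0.2,-2.7,0],"turn":0},
    {"fingers":5,"offset":[-0.2,-2.7,0],"turn":0},
    {"fingers":5,"offset":[-0.2,-2.7,0],"turn":0},
    {"fingers":5,"offset":[-0.2,-2.7,0],"turn":0},
    {"fingers":5,"offset":[-0.1,-2.7,0],"turn":0},
    {"fingers":5,"offset":[0,-2.6,0],"turn":0},
    {"fingers":5,"offset":[0,-1.5,0],"turn":0},
    {"fingers":5,"offset":[0,0,0],"turn":0},
    {"fingers":5,"offset":[0,0,0],"turn":0},
    {"fingers":5,"offset":[0,0,0],"turn":0}
  ]
}}

```text
t: 6.02
tcp_pos: [0.5744, -0.2673, 0.1183]
eef_rot: [-0.004, 1.0, 0.0, -0.0]
force: [0.2, -0.3, -2.9]
gripper_width: 0.714
grasp_force: 44.7
```

Run:
```python
from h import *
np.set_printoptions(precision=4,suppress=True)
s=robot.observe();print(s['q'],s['tcp_pos'],s['force'])
c=cam('side','s1.png')
for d in robot.place_of('side','tin_blown_1')[:4]: print(d['p'],w(c,d['centre']))
```

```text
[-0.436   0.5687  0.2013  1.2041  0.0008 -0.4437] [ 0.5744 -0.2673  0.1183] [ 0.2457 -0.2862 -2.8969]
0.75 [ 0.4392 -0.0856 -0.0012]
0.57 [0.5247 0.3051 0.0188]
```

View pics/s1.png

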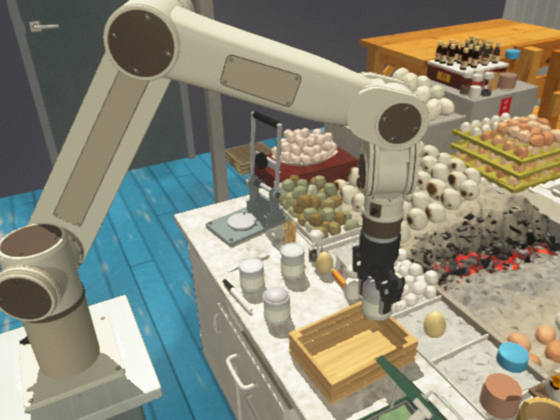

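The blown tin hangs in the gripper over the crate's back half (px 377,303), and the other three tins haven't moved. Lowering it now, slowly at the end.

Emit:
{"method": "drive_tool", "body": {
  "rows": [
    {"fingers":5,"offset":[0,0,2],"turn":0},
    {"fingers":5,"offset":[0,0,2.5],"turn":0},
    {"fingers":5,"offset":[0,0,2],"turn":0},
    {"fingers":5,"offset":[0,0,1],"turn":0},
    {"fingers":5,"offset":[0,0,0.5],"turn":0},
    {"fingers":5,"offset":[0,0,0.3],"turn":0},
    {"fingers":5,"offset":[0,0,0.2],"turn":0},
    {"fingers":5,"offset":[0,0,0.2],"turn":0},
    {"fingers":5,"offset":[0,0,0],"turn":0},
    {"fingers":5,"offset":[0,0,0],"turn":0}
  ]
}}

```text
t: 6.95
tcp_pos: [0.5751, -0.2686, 0.0322]
eef_rot: [-0.004, 1.0, -0.0, 0.001]
force: [0.2, -0.1, -1.6]
gripper_width: 0.715
grasp_force: 44.7
```

Emit:
{"method": "drive_tool", "body": {
  "rows": [
    {"fingers":5,"offset":[0,0,0.15],"turn":0},
    {"fingers":5,"offset":[0,0,0.15],"turn":0},
    {"fingers":5,"offset":[0,0,0],"turn":0}
  ]
}}

```text
t: 7.2
tcp_pos: [0.5744, -0.2683, 0.0282]
eef_rot: [-0.004, 1.0, 0.0, -0.0]
force: [-0.4, 0.3, -3.3]
gripper_width: 0.718
grasp_force: 44.7
```

Emit:
{"method": "drive_tool", "body": {
  "rows": [
    {"fingers":5,"offset":[0,0,0.1],"turn":0},
    {"fingers":5,"offset":[0,0,0.1],"turn":0},
    {"fingers":5,"offset":[0,0,0],"turn":0}
  ]
}}

```text
t: 7.45
tcp_pos: [0.5743, -0.2682, 0.026]
eef_rot: [-0.004, 1.0, 0.0, -0.0]
force: [-0.3, -0.9, -3.1]
gripper_width: 0.719
grasp_force: 44.7
```

Emit:
{"method": "drive_tool", "body": {
  "rows": [
    {"fingers":5,"offset":[0,0,0.1],"turn":0},
    {"fingers":5,"offset":[0,0,0.1],"turn":0},
    {"fingers":5,"offset":[0,0,0],"turn":0}
  ]
}}

```text
t: 7.7
tcp_pos: [0.5746, -0.2683, 0.0244]
eef_rot: [-0.004, 1.0, -0.0, 0.0]
force: [-0.2, 0.5, -1.1]
gripper_width: 0.715
grasp_force: 44.7
```

Emit:
{"method": "drive_tool", "body": {
  "rows": [
    {"fingers":6.6,"offset":[0,0,0],"turn":0},
    {"fingers":7.4,"offset":[0,0,0],"turn":0},
    {"fingers":7.4,"offset":[0,0,0],"turn":0},
    {"fingers":7.4,"offset":[0,0,-1],"turn":0},
    {"fingers":7.4,"offset":[0,0,-3],"turn":0},
    {"fingers":7.4,"offset":[0,0,-4],"turn":0},
    {"fingers":8.5,"offset":[0,0,-4],"turn":0},
    {"fingers":8.5,"offset":[2.15,3,0],"turn":0},
    {"fingers":8.5,"offset":[2.15,3,0],"turn":0},
    {"fingers":8.5,"offset":[2.15,3,0],"turn":0},
    {"fingers":8.5,"offset":[2.15,3,0],"turn":0},
    {"fingers":8.5,"offset":[2.15,3,0],"turn":0},
    {"fingers":8.5,"offset":[2.15,3,0],"turn":0},
    {"fingers":8.5,"offset":[0,0,0],"turn":0},
    {"fingers":8.5,"offset":[0,0,0],"turn":0}
  ]
}}

```text
t: 8.95
tcp_pos: [0.4435, -0.0881, 0.1455]
eef_rot: [-0.005, 1.0, -0.0, 0.001]
force: [1.2, -0.3, 0.6]
gripper_width: 0.999
grasp_force: 0.0
```

Run:
```python
from h import *
np.set_printoptions(precision=4,suppress=True)
s=robot.observe();print(s['tcp_pos'],s['force'])
c=cam('top','t1.png')
for d in robot.place_of('top','tin_blown_1')[:4]: print(d['p'],w(c,d['centre']))
c=cam('side','s2.png')
for d in robot.place_of('side','tin_blown_1')[:4]: print(d['p'],w(c,d['centre']))
W=cloud(c).reshape(-1,3); m=(np.hypot(W[:,0]-.575,W[:,1]+.268)<.05)&(W[:,2]>.06)&(W[:,2]<.1)
print(m.sum(),W[m].mean(0),W[m].max(0))
```

```text
[ 0.4435 -0.0881  0.1455] [ 1.2011 -0.3086  0.5524]
0.91 [ 0.5867 -0.2754  0.0046]
0.92 [ 0.5857 -0.2657  0.0105]
0.85 [ 0.4391 -0.0835 -0.0025]
591 [ 0.5747 -0.2758  0.0742] [ 0.6107 -0.2378  0.084 ]
```

Emit:
{"method": "drive_tool", "body": {
  "rows": [
    {"fingers":8.5,"offset":[0,0.1,3.5],"turn":0},
    {"fingers":8.5,"offset":[0,0,4],"turn":0},
    {"fingers":8.5,"offset":[0,0,3],"turn":0},
    {"fingers":8.5,"offset":[0,0,2.2],"turn":0},
    {"fingers":8.5,"offset":[0,0,0],"turn":0},
    {"fingers":5,"offset":[0,0,0],"turn":0},
    {"fingers":5,"offset":[0,0,0],"turn":0},
    {"fingers":5,"offset":[0,0,0],"turn":0},
    {"fingers":5,"offset":[0,0,0],"turn":0},
    {"fingers":5,"offset":[0,0,0],"turn":0},
    {"fingers":5,"offset":[0,0,0],"turn":0}
  ]
}}

```text
t: 10.07
tcp_pos: [0.4459, -0.0888, 0.0188]
eef_rot: [-0.004, 1.0, -0.001, 0.002]
force: [0.2, -0.9, 5.2]
gripper_width: 0.712
grasp_force: 44.4
```

Emit:
{"method": "drive_tool", "body": {
  "rows": [
    {"fingers":5,"offset":[0,0,-1.5],"turn":0},
    {"fingers":5,"offset":[0,0,-3],"turn":0},
    {"fingers":5,"offset":[0,0,-3.5],"turn":0},
    {"fingers":5,"offset":[0,0,-2],"turn":0},
    {"fingers":5,"offset":[-0.3,-1.4,0],"turn":0},
    {"fingers":5,"offset":[-0.4,-2.6,0],"turn":0},
    {"fingers":5,"offset":[-0.5,-2.6,0],"turn":0},
    {"fingers":5,"offset":[-0.5,-2.6,0],"turn":0},
    {"fingers":5,"offset":[-0.5,-2.6,0],"turn":0},
    {"fingers":5,"offset":[-0.4,-2.6,0],"turn":0},
    {"fingers":5,"offset":[-0.4,-2.6,0],"turn":0},
    {"fingers":5,"offset":[0,-1.4,0],"turn":0},
    {"fingers":5,"offset":[0,0,0],"turn":0},
    {"fingers":5,"offset":[0,0,0],"turn":0},
    {"fingers":5,"offset":[0,0,2],"turn":0},
    {"fingers":5,"offset":[0,0,2.5],"turn":0},
    {"fingers":5,"offset":[0,0,2],"turn":0},
    {"fingers":5,"offset":[0,0,1.2],"turn":0},
    {"fingers":5,"offset":[0,0,0.5],"turn":0},
    {"fingers":5,"offset":[0,0,0],"turn":0}
  ]
}}

```text
t: 11.73
tcp_pos: [0.4742, -0.27, 0.0339]
eef_rot: [-0.004, 1.0, 0.001, -0.002]
force: [-0.5, 0.1, -2.3]
gripper_width: 0.715
grasp_force: 44.6
```

Emit:
{"method": "drive_tool", "body": {
  "rows": [
    {"fingers":5,"offset":[0,0,0.2],"turn":0},
    {"fingers":5,"offset":[0,0,0.1],"turn":0},
    {"fingers":5,"offset":[0,0,0],"turn":0},
    {"fingers":5,"offset":[0,0,0],"turn":0}
  ]
}}

```text
t: 12.07
tcp_pos: [0.4762, -0.2722, 0.0332]
eef_rot: [-0.004, 1.0, -0.0, 0.001]
force: [-0.1, -0.9, -1.8]
gripper_width: 0.713
grasp_force: 44.7
```

Emit:
{"method": "drive_tool", "body": {
  "rows": [
    {"fingers":5,"offset":[0,0,0.2],"turn":0},
    {"fingers":5,"offset":[0,0,0.2],"turn":0},
    {"fingers":5,"offset":[0,0,0.2],"turn":0},
    {"fingers":5,"offset":[0,0,0.0],"turn":0},
    {"fingers":5,"offset":[0,0,0],"turn":0}
  ]
}}

```text
t: 12.48
tcp_pos: [0.4757, -0.2721, 0.0265]
eef_rot: [-0.004, 1.0, -0.0, 0.0]
force: [-0.8, -0.6, -0.1]
gripper_width: 0.713
grasp_force: 44.9
```

Emit:
{"method": "drive_tool", "body": {
  "rows": [
    {"fingers":5,"offset":[0,0,0.1],"turn":0},
    {"fingers":5,"offset":[0,0,0.1],"turn":0},
    {"fingers":5,"offset":[0,0,0],"turn":0}
  ]
}}

```text
t: 12.73
tcp_pos: [0.476, -0.2721, 0.0263]
eef_rot: [-0.004, 1.0, -0.0, 0.001]
force: [-2.6, 0.9, 11.7]
gripper_width: 0.709
grasp_force: 45.9
```

Emit:
{"method": "drive_tool", "body": {
  "rows": [
    {"fingers":6.6,"offset":[0,0,-0.1],"turn":0},
    {"fingers":7.4,"offset":[0,0,0],"turn":0},
    {"fingers":7.4,"offset":[0,0,0],"turn":0},
    {"fingers":7.4,"offset":[0,0,-1],"turn":0},
    {"fingers":7.4,"offset":[0,0,-3],"turn":0},
    {"fingers":7.4,"offset":[0,0,-4],"turn":0},
    {"fingers":8.5,"offset":[0,0,-4],"turn":0},
    {"fingers":8.5,"offset":[-0.84,3.45,0],"turn":0},
    {"fingers":8.5,"offset":[-0.84,3.45,0],"turn":0},
    {"fingers":8.5,"offset":[-0.84,3.45,0],"turn":0},
    {"fingers":8.5,"offset":[-0.84,3.45,0],"turn":0},
    {"fingers":8.5,"offset":[-0.84,3.45,0],"turn":0},
    {"fingers":8.5,"offset":[-0.84,3.45,0],"turn":0},
    {"fingers":8.5,"offset":[-0.84,3.45,0],"turn":0},
    {"fingers":8.5,"offset":[-0.84,3.45,0],"turn":0},
    {"fingers":8.5,"offset":[-0.84,3.45,0],"turn":0},
    {"fingers":8.5,"offset":[0,0,0],"turn":0},
    {"fingers":8.5,"offset":[0,0,0],"turn":0}
  ]
}}

```text
t: 14.23
tcp_pos: [0.5491, 0.041, 0.1456]
eef_rot: [-0.006, 1.0, -0.0, 0.0]
force: [-0.1, -0.4, -0.7]
gripper_width: 0.995
grasp_force: 0.0
```

Run:
```python
from h import *
np.set_printoptions(precision=4,suppress=True)
s=robot.observe();print(s['tcp_pos'],s['force'],s['q'])
for n in ['top','side']:
  c=cam(n,n+'3.png')
  for q in ['tin_blown_1','tin_open','anvil','lever_axis','handle']:
    for d in robot.place_of(n,q)[:3]: print(n,q,round(d['p'],2),w(c,d['centre']))
```

```text
[0.5491 0.041  0.1456] [-0.1032 -0.3546 -0.6891] [ 0.0747  0.39   -0.014   1.1667 -0.0003  0.0634]
top tin_blown_1 0.61 [ 0.4763 -0.2747  0.0049]
top tin_blown_1 0.6 [ 0.5841 -0.275   0.0034]
top tin_blown_1 0.54 [0.5255 0.3031 0.0166]
top anvil 0.79 [0.5247 0.3026 0.0154]
top lever_axis 0.79 [0.6074 0.322  0.1037]
top handle 0.66 [0.6321 0.3232 0.3107]
side tin_blown_1 0.93 [ 0.47   -0.2673  0.0091]
side tin_blown_1 0.86 [ 0.5906 -0.2637  0.01  ]
side tin_open 0.96 [ 0.5542  0.0431 -0.0012]
side anvil 0.82 [0.527  0.306  0.0203]
side lever_axis 0.58 [0.6081 0.3227 0.1044]
side handle 0.85 [0.6227 0.324  0.3077]
```

View pics/side3.png

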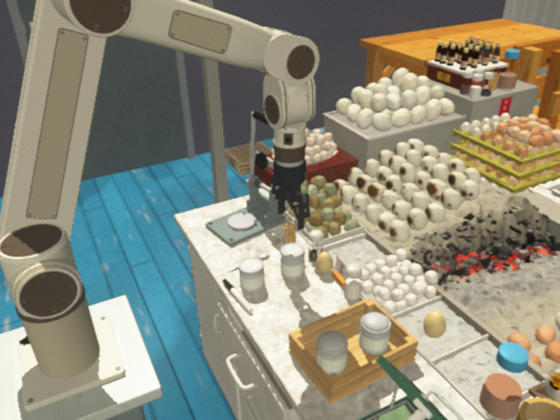

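Both rejects stand upright in the crate (px 332,350 and 375,332), and the gripper is above the proud tin (px 291,260). Gripping that tin now.

Emit:
{"method": "drive_tool", "body": {
  "rows": [
    {"fingers":8.5,"offset":[-0.25,0,3.5],"turn":0},
    {"fingers":8.5,"offset":[0,0,4],"turn":0},
    {"fingers":8.5,"offset":[0,0,3],"turn":0},
    {"fingers":8.5,"offset":[0,0,2.2],"turn":0},
    {"fingers":8.5,"offset":[0,0,0],"turn":0},
    {"fingers":5,"offset":[0,0,0],"turn":0},
    {"fingers":5,"offset":[0,0,0],"turn":0},
    {"fingers":5,"offset":[0,0,0],"turn":0},
    {"fingers":5,"offset":[0,0,0],"turn":0},
    {"fingers":5,"offset":[0,0,0],"turn":0},
    {"fingers":5,"offset":[0,0,0],"turn":0}
  ]
}}

```text
t: 15.75
tcp_pos: [0.553, 0.0392, 0.0202]
eef_rot: [-0.004, 1.0, 0.0, 0.002]
force: [-0.6, 0.1, 6.1]
gripper_width: 0.71
grasp_force: 44.3
```

Emit:
{"method": "drive_tool", "body": {
  "rows": [
    {"fingers":5,"offset":[0,0,-1.5],"turn":0},
    {"fingers":5,"offset":[0,0,-3],"turn":0},
    {"fingers":5,"offset":[0,0,-3.5],"turn":0},
    {"fingers":5,"offset":[0,0,-2],"turn":0},
    {"fingers":5,"offset":[0,0,0],"turn":0},
    {"fingers":5,"offset":[0,0,0],"turn":0}
  ]
}}

```text
t: 16.25
tcp_pos: [0.5521, 0.0391, 0.1193]
eef_rot: [-0.004, 1.0, 0.0, 0.001]
force: [0.3, -0.1, -2.5]
gripper_width: 0.708
grasp_force: 44.4
```

Emit:
{"method": "drive_tool", "body": {
  "rows": [
    {"fingers":5,"offset":[0.2,1.4,0],"turn":0},
    {"fingers":5,"offset":[0.3,2.8,0],"turn":0},
    {"fingers":5,"offset":[0.3,2.8,0],"turn":0},
    {"fingers":5,"offset":[0.3,2.8,0],"turn":0},
    {"fingers":5,"offset":[0.3,2.8,0],"turn":0},
    {"fingers":5,"offset":[0.3,2.8,0],"turn":0},
    {"fingers":5,"offset":[0.3,2.8,0],"turn":0},
    {"fingers":5,"offset":[0.3,2.8,0],"turn":0},
    {"fingers":5,"offset":[0.3,2.8,0],"turn":0},
    {"fingers":5,"offset":[0.14,2.6,0],"turn":0},
    {"fingers":5,"offset":[0,0,0],"turn":0},
    {"fingers":5,"offset":[0,0,2],"turn":0},
    {"fingers":5,"offset":[0,0,2.5],"turn":0},
    {"fingers":5,"offset":[0,0,1.5],"turn":0},
    {"fingers":5,"offset":[0,0,0],"turn":0},
    {"fingers":5,"offset":[0,0,0],"turn":0}
  ]
}}

```text
t: 17.58
tcp_pos: [0.5199, 0.3013, 0.0554]
eef_rot: [-0.004, 1.0, -0.002, -0.003]
force: [-0.3, 0.6, -2.3]
gripper_width: 0.71
grasp_force: 44.6
```

Run:
```python
from h import *
np.set_printoptions(precision=4,suppress=True)
s=robot.observe();print(s['tcp_pos'],s['force'])
for n in ['top','side']:
  c=cam(n)
  if n=='side': cv2.imwrite('pics/c4.png',cv2.resize(c['image'][90:270,150:370,::-1],None,fx=3,fy=3))
  for q in ['tin_open','tin_blown_1','anvil']:
    for d in robot.place_of(n,q)[:3]: print(n,q,round(d['p'],2),w(c,d['centre']))
```

```text
[0.5199 0.3013 0.0554] [-0.2747  0.5511 -2.3377]
top tin_open 0.59 [0.5192 0.306  0.0349]
top tin_blown_1 0.83 [ 0.4761 -0.2722  0.0052]
top tin_blown_1 0.75 [ 0.5848 -0.276   0.0061]
top tin_blown_1 0.35 [0.5254 0.3038 0.0182]
top anvil 0.7 [0.5268 0.3003 0.0164]
side tin_open 0.61 [0.5229 0.3063 0.0376]
side tin_blown_1 0.91 [ 0.5873 -0.2649  0.0126]
side anvil 0.8 [0.5233 0.3065 0.0203]
```

View pics/c4.png

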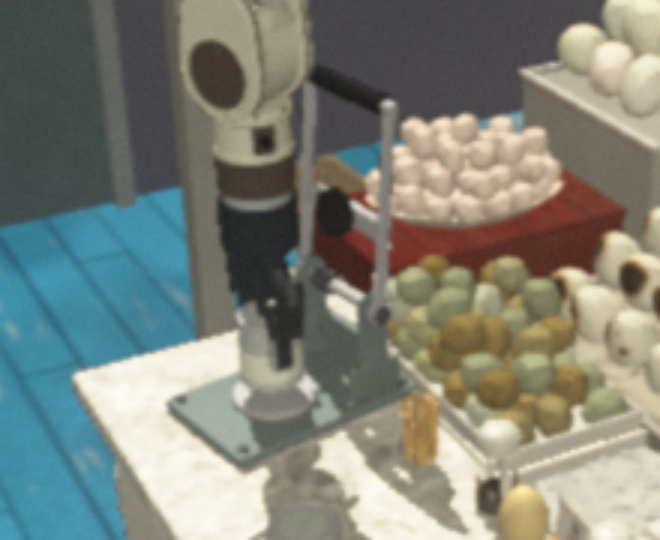

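The proud tin hangs just above the anvil (px 270,370 in the crop), well clear of the lever. Lowering slowly.

Emit:
{"method": "drive_tool", "body": {
  "rows": [
    {"fingers":5,"offset":[0,0,0.4],"turn":0},
    {"fingers":5,"offset":[0,0,0.4],"turn":0},
    {"fingers":5,"offset":[0,0,0.2],"turn":0},
    {"fingers":5,"offset":[0,0,0.2],"turn":0},
    {"fingers":5,"offset":[0,0,0],"turn":0},
    {"fingers":5,"offset":[0,0,0],"turn":0}
  ]
}}

```text
t: 18.48
tcp_pos: [0.5219, 0.3027, 0.0459]
eef_rot: [-0.004, 1.0, -0.0, -0.0]
force: [0.3, -0.2, -2.5]
gripper_width: 0.713
grasp_force: 44.6
```

Emit:
{"method": "drive_tool", "body": {
  "rows": [
    {"fingers":5,"offset":[-0.15,0,0.2],"turn":0},
    {"fingers":5,"offset":[-0.15,0.05,0.2],"turn":0},
    {"fingers":5,"offset":[0,0,0],"turn":0},
    {"fingers":5,"offset":[0,0,0],"turn":0}
  ]
}}

```text
t: 18.82
tcp_pos: [0.5251, 0.3034, 0.0421]
eef_rot: [-0.004, 1.0, -0.0, -0.0]
force: [-0.1, 0.6, -1.3]
gripper_width: 0.711
grasp_force: 44.6
```

Emit:
{"method": "drive_tool", "body": {
  "rows": [
    {"fingers":5,"offset":[0,0,0.1],"turn":0},
    {"fingers":5,"offset":[0,0,0.1],"turn":0},
    {"fingers":5,"offset":[0,0,0],"turn":0}
  ]
}}

```text
t: 19.07
tcp_pos: [0.5249, 0.3033, 0.0401]
eef_rot: [-0.004, 1.0, -0.0, -0.0]
force: [0.3, 0.1, -2.2]
gripper_width: 0.705
grasp_force: 44.6
```

Emit:
{"method": "drive_tool", "body": {
  "rows": [
    {"fingers":5,"offset":[0,0,0.1],"turn":0},
    {"fingers":5,"offset":[0,0,0.1],"turn":0},
    {"fingers":5,"offset":[0,0,0],"turn":0}
  ]
}}

```text
t: 19.32
tcp_pos: [0.5253, 0.3034, 0.0398]
eef_rot: [-0.004, 1.0, 0.0, 0.0]
force: [-2.6, -1.8, 5.5]
gripper_width: 0.707
grasp_force: 45.3
```

Emit:
{"method": "drive_tool", "body": {
  "rows": [
    {"fingers":6.6,"offset":[0,0,-0.1],"turn":0},
    {"fingers":7.6,"offset":[0,0,0],"turn":0},
    {"fingers":8.4,"offset":[0,0,0],"turn":0},
    {"fingers":8.4,"offset":[0,0,-1],"turn":0},
    {"fingers":8.4,"offset":[0,0,-3],"turn":0},
    {"fingers":8.4,"offset":[0,0,-4],"turn":0},
    {"fingers":8.4,"offset":[1,0,-3.5],"turn":0},
    {"fingers":8.4,"offset":[2,0,-3.5],"turn":0},
    {"fingers":6,"offset":[2,0,-3.5],"turn":0},
    {"fingers":6,"offset":[0,0,-4],"turn":0},
    {"fingers":6,"offset":[0,0,-4],"turn":0},
    {"fingers":6,"offset":[0,0,-4],"turn":0},
    {"fingers":6,"offset":[0,0,-3],"turn":0}
  ]
}}

```text
t: 20.4
tcp_pos: [0.4747, 0.303, 0.3793]
eef_rot: [-0.004, 1.0, 0.001, 0.002]
force: [1.6, 0.8, 0.4]
gripper_width: 0.701
grasp_force: 0.0
```

Emit:
{"method": "drive_tool", "body": {
  "rows": [
    {"fingers":6,"offset":[0,0,0],"turn":0.115},
    {"fingers":6,"offset":[0,0,0],"turn":0.115},
    {"fingers":6,"offset":[0,0,0],"turn":0.115},
    {"fingers":6,"offset":[0,0,0],"turn":0.115},
    {"fingers":6,"offset":[0,0,0],"turn":0.115},
    {"fingers":6,"offset":[0,0,0],"turn":0.115},
    {"fingers":6,"offset":[0,0,0],"turn":0.115},
    {"fingers":6,"offset":[0,0,0],"turn":0.115},
    {"fingers":6,"offset":[0,0,0],"turn":0.115},
    {"fingers":6,"offset":[0,0,0],"turn":0.115},
    {"fingers":6,"offset":[0,0,0],"turn":0.115},
    {"fingers":6,"offset":[0,0,0],"turn":0.115},
    {"fingers":6,"offset":[0,0,0],"turn":0}
  ]
}}

```text
t: 21.48
tcp_pos: [0.475, 0.303, 0.375]
eef_rot: [0.634, 0.773, 0.0, 0.0]
force: [-0.4, 0.4, -0.6]
gripper_width: 0.705
grasp_force: 0.0
```

Run:
```python
from h import *
np.set_printoptions(precision=4,suppress=True)
s=robot.observe();print(s['tcp_pos'],s['force'],s['q'],s['eef_rot'])
c=cam('side'); cv2.imwrite('pics/c5.png',cv2.resize(c['image'][30:270,100:370,::-1],None,fx=2.4,fy=2.4))
for n in ['top','side']:
  if n=='top': c=cam(n)
  for q in ['tin_open','handle','lever_axis','anvil']:
    for d in robot.place_of(n,q)[:2]: print(n,q,round(d['p'],2),w(c,d['centre']))
  if n=='top': c=cam('side')
```

```text
[0.475 0.303 0.375] [-0.3882  0.3554 -0.5657] [ 0.5678  0.3731  0.5581  1.7551 -0.      1.9424] [0.6344 0.773  0.0003 0.0001]
top tin_open 0.68 [0.5271 0.3075 0.0194]
top handle 0.63 [0.6333 0.3199 0.3096]
top lever_axis 0.67 [0.6112 0.3205 0.1027]
top lever_axis 0.23 [0.6098 0.1521 0.0044]
top anvil 0.81 [0.5251 0.301  0.0189]
top anvil 0.54 [ 0.6427 -0.0558  0.0021]
side tin_open 0.75 [0.5244 0.3074 0.0204]
side handle 0.91 [0.6263 0.3223 0.3057]
side lever_axis 0.6 [0.6061 0.3229 0.1075]
side anvil 0.86 [0.5223 0.3061 0.0233]
side anvil 0.69 [ 0.3846  0.0204 -0.0001]
```

View pics/c5.png

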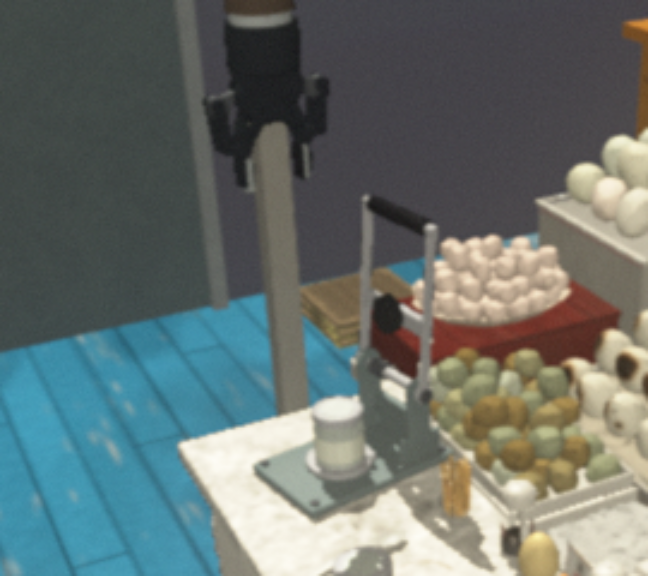

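The tin stands on the middle of the anvil, lid proud. The lever is upright and the open gripper is in front of and above the black bar (px 400,213). Moving over the bar.

Emit:
{"method": "drive_tool", "body": {
  "rows": [
    {"fingers":6,"offset":[-0.2,3,0],"turn":0},
    {"fingers":6,"offset":[-0.2,3,0],"turn":0},
    {"fingers":6,"offset":[-0.2,3,0],"turn":0},
    {"fingers":6,"offset":[-0.2,3,0],"turn":0},
    {"fingers":6,"offset":[-0.2,3.2,0],"turn":0},
    {"fingers":6,"offset":[0,0,0],"turn":0},
    {"fingers":6,"offset":[0,0,0],"turn":0},
    {"fingers":6,"offset":[0,0,0],"turn":0}
  ]
}}

```text
t: 22.7
tcp_pos: [0.6205, 0.3204, 0.3693]
eef_rot: [0.634, 0.774, 0.003, 0.001]
force: [1.5, 0.7, 3.2]
gripper_width: 0.705
grasp_force: 0.0
```

Emit:
{"method": "drive_tool", "body": {
  "rows": [
    {"fingers":6,"offset":[0,0,1.5],"turn":0},
    {"fingers":6,"offset":[0,0,1.5],"turn":0},
    {"fingers":6,"offset":[0,0,1.0],"turn":0},
    {"fingers":6,"offset":[0,0,0],"turn":0},
    {"fingers":6,"offset":[0,0,0],"turn":0}
  ]
}}

```text
t: 23.12
tcp_pos: [0.6202, 0.3209, 0.3341]
eef_rot: [0.633, 0.774, 0.006, 0.003]
force: [0.2, -0.0, 1.1]
gripper_width: 0.705
grasp_force: 0.0
```

Run:
```python
from h import *
np.set_printoptions(precision=4,suppress=True)
s=robot.observe();print(s['tcp_pos'],s['force'],s['q'],s['eef_rot'])
c=cam('side'); cv2.imwrite('pics/c6.png',cv2.resize(c['image'][30:230,170:370,::-1],None,fx=3,fy=3))
for d in robot.place_of('side','handle')[:2]: print(round(d['p'],2),w(c,d['centre']))
```

```text
[0.6202 0.3209 0.3341] [ 0.1827 -0.0439  1.1226] [0.4775 0.7096 1.0117 1.8591 0.0001 1.8495] [0.6334 0.7738 0.0064 0.0027]
0.97 [0.6256 0.3245 0.3059]
0.37 [ 0.6468 -0.0486  0.0002]
```

View pics/c6.png

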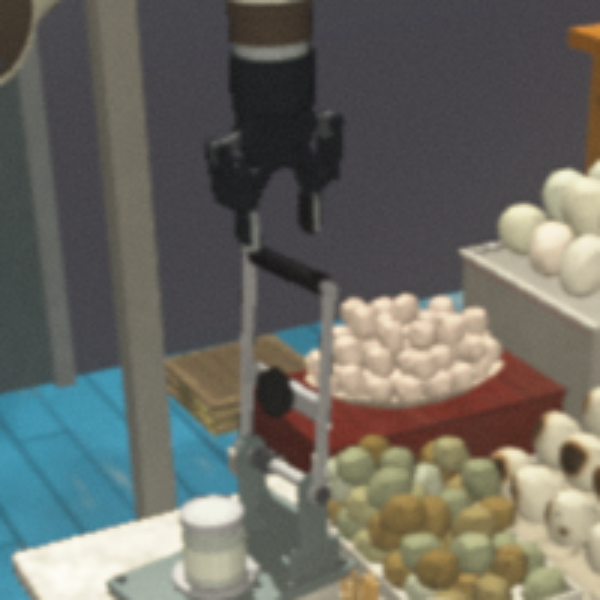

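The open fingers straddle the bar (px 290,270 in the crop), one in front and one behind. Going down and closing lightly.

Emit:
{"method": "drive_tool", "body": {
  "rows": [
    {"fingers":6,"offset":[0,0.4,1.5],"turn":0},
    {"fingers":6,"offset":[0,0,1.5],"turn":0},
    {"fingers":6,"offset":[0,0,1.3],"turn":0},
    {"fingers":6,"offset":[0,0,0.2],"turn":0},
    {"fingers":6,"offset":[0,0,0],"turn":0},
    {"fingers":6,"offset":[0,0,0],"turn":0}
  ]
}}

```text
t: 23.72
tcp_pos: [0.625, 0.3217, 0.2864]
eef_rot: [0.634, 0.774, 0.004, 0.002]
force: [-0.6, 0.5, -1.0]
gripper_width: 0.704
grasp_force: 0.0
```

Emit:
{"method": "drive_tool", "body": {
  "rows": [
    {"fingers":3.5,"offset":[0,0,0],"turn":0},
    {"fingers":2.5,"offset":[0,0,0],"turn":0},
    {"fingers":1.5,"offset":[0,0,0],"turn":0},
    {"fingers":1.0,"offset":[0,0,0],"turn":0},
    {"fingers":1.0,"offset":[0,0,0],"turn":0},
    {"fingers":1.0,"offset":[0,0,0],"turn":0}
  ],
  "force": 60
}}

```text
t: 24.22
tcp_pos: [0.6253, 0.3216, 0.2859]
eef_rot: [0.634, 0.773, 0.005, 0.002]
force: [2.2, 0.7, 3.9]
gripper_width: 0.214
grasp_force: 58.6
```

Run:
```python
import numpy as np
# handle path in press frame (x back), from lever angle th; x rel shaft, z
th0=np.radians(5)
f=lambda a:np.array([.205*np.sin(th0-a),.104+.205*np.cos(th0-a)])
for n,A in [('down',np.linspace(0,1.66,31))]:
    P=np.array([f(a) for a in A]); D=np.diff(P,axis=0)*100
    for a,d in zip(A[1:],D): print(round(a,3),'ty %.2f tz %.2f'%(d[0],-d[1]))
print(f(0),f(1.66),f(1.70))
```

```text
0.055 ty -1.13 tz -0.07
0.111 ty -1.13 tz -0.00
0.166 ty -1.13 tz 0.06
0.221 ty -1.13 tz 0.12
0.277 ty -1.12 tz 0.18
0.332 ty -1.11 tz 0.24
0.387 ty -1.09 tz 0.31
0.443 ty -1.07 tz 0.37
0.498 ty -1.05 tz 0.42
0.553 ty -1.03 tz 0.48
0.609 ty -1.00 tz 0.54
0.664 ty -0.97 tz 0.59
0.719 ty -0.93 tz 0.64
0.775 ty -0.90 tz 0.70
0.83 ty -0.86 tz 0.74
0.885 ty -0.81 tz 0.79
0.941 ty -0.77 tz 0.83
0.996 ty -0.72 tz 0.87
1.051 ty -0.67 tz 0.91
1.107 ty -0.62 tz 0.95
1.162 ty -0.57 tz 0.98
1.217 ty -0.51 tz 1.01
1.273 ty -0.46 tz 1.04
1.328 ty -0.40 tz 1.06
1.383 ty -0.34 tz 1.08
1.439 ty -0.28 tz 1.10
1.494 ty -0.22 tz 1.11
1.549 ty -0.15 tz 1.12
1.605 ty -0.09 tz 1.13
1.66 ty -0.03 tz 1.13
[0.01786693 0.30821991] [-0.20499962  0.10360287] [-0.20481976  0.09540539]
```

Emit:
{"method": "drive_tool", "body": {
  "rows": [
    {"fingers":1,"offset":[0,-1.13,-0.07],"turn":0},
    {"fingers":1,"offset":[0,-1.13,0],"turn":0},
    {"fingers":1,"offset":[0,-1.13,0.06],"turn":0},
    {"fingers":1,"offset":[0,-1.13,0.12],"turn":0},
    {"fingers":1,"offset":[0,-1.12,0.18],"turn":0},
    {"fingers":1,"offset":[0,-1.11,0.24],"turn":0},
    {"fingers":1,"offset":[0,-1.09,0.31],"turn":0},
    {"fingers":1,"offset":[0,-1.07,0.37],"turn":0}
  ]
}}

```text
t: 24.88
tcp_pos: [0.5388, 0.3054, 0.2748]
eef_rot: [0.634, 0.774, 0.007, 0.003]
force: [5.7, 4.6, -9.4]
gripper_width: 0.214
grasp_force: 59.1
```

Emit:
{"method": "drive_tool", "body": {
  "rows": [
    {"fingers":1,"offset":[0,-1.05,0.42],"turn":0},
    {"fingers":1,"offset":[0,-1.03,0.48],"turn":0},
    {"fingers":1,"offset":[0,-1.0,0.54],"turn":0},
    {"fingers":1,"offset":[0,-0.97,0.59],"turn":0},
    {"fingers":1,"offset":[0,-0.93,0.64],"turn":0},
    {"fingers":1,"offset":[0,-0.9,0.7],"turn":0},
    {"fingers":1,"offset":[0,-0.86,0.74],"turn":0},
    {"fingers":1,"offset":[0,-0.81,0.79],"turn":0},
    {"fingers":1,"offset":[0,-0.77,0.83],"turn":0},
    {"fingers":1,"offset":[0,-0.72,0.87],"turn":0}
  ]
}}

```text
t: 25.72
tcp_pos: [0.4515, 0.2884, 0.2069]
eef_rot: [0.634, 0.774, 0.007, 0.003]
force: [6.7, 5.4, 2.5]
gripper_width: 0.209
grasp_force: 61.6
```

Emit:
{"method": "drive_tool", "body": {
  "rows": [
    {"fingers":1,"offset":[0,-0.67,0.91],"turn":0},
    {"fingers":1,"offset":[0,-0.62,0.95],"turn":0},
    {"fingers":1,"offset":[0,-0.57,0.98],"turn":0},
    {"fingers":1,"offset":[0,-0.51,1.01],"turn":0},
    {"fingers":1,"offset":[0,-0.46,1.04],"turn":0},
    {"fingers":1,"offset":[0,-0.4,1.06],"turn":0}
  ]
}}

```text
t: 26.22
tcp_pos: [0.4213, 0.2826, 0.1477]
eef_rot: [0.634, 0.773, 0.008, 0.003]
force: [-1.4, 2.7, 5.7]
gripper_width: 0.214
grasp_force: 61.5
```

Emit:
{"method": "drive_tool", "body": {
  "rows": [
    {"fingers":1,"offset":[0,-0.34,1.08],"turn":0},
    {"fingers":1,"offset":[0,-0.28,1.1],"turn":0},
    {"fingers":1,"offset":[0,-0.22,1.11],"turn":0},
    {"fingers":1,"offset":[0,-0.1,0.56],"turn":0},
    {"fingers":1,"offset":[0,-0.05,0.56],"turn":0},
    {"fingers":1,"offset":[0,-0.05,0.56],"turn":0},
    {"fingers":1,"offset":[0,-0.04,0.56],"turn":0},
    {"fingers":1,"offset":[0,-0.02,0.56],"turn":0},
    {"fingers":1,"offset":[0,0,0.5],"turn":0}
  ],
  "force": 80
}}

```text
t: 26.97
tcp_pos: [0.4112, 0.2807, 0.0835]
eef_rot: [0.634, 0.773, 0.008, 0.003]
force: [0.8, 0.9, 19.8]
gripper_width: 0.206
grasp_force: 86.4
```

Emit:
{"method": "drive_tool", "body": {
  "rows": [
    {"fingers":1,"offset":[0,0,0.2],"turn":0},
    {"fingers":1,"offset":[0,0,0.2],"turn":0},
    {"fingers":1,"offset":[0,0,0],"turn":0}
  ]
}}

```text
t: 27.22
tcp_pos: [0.4112, 0.2807, 0.0822]
eef_rot: [0.634, 0.773, 0.009, 0.003]
force: [-4.7, -3.0, 34.3]
gripper_width: 0.209
grasp_force: 88.1
```

Emit:
{"method": "drive_tool", "body": {
  "rows": [
    {"fingers":1,"offset":[0,0,0.2],"turn":0},
    {"fingers":1,"offset":[0,0,0.0],"turn":0}
  ]
}}

```text
t: 27.38
tcp_pos: [0.4112, 0.2807, 0.0817]
eef_rot: [0.634, 0.773, 0.009, 0.003]
force: [-8.9, -5.5, 44.4]
gripper_width: 0.213
grasp_force: 89.2
```

Run:
```python
from h import *
np.set_printoptions(precision=4,suppress=True)
for n in ['side','top']:
  c=cam(n)
  if n=='side': cv2.imwrite('pics/c7.png',cv2.resize(c['image'][130:280,160:340,::-1],None,fx=4,fy=4))
  for q in ['handle','tin_open','tin_closed']:
    for d in robot.place_of(n,q)[:2]: print(n,q,round(d['p'],2),w(c,d['centre']))
```

```text
side handle 0.75 [0.4063 0.2844 0.1026]
side tin_open 0.89 [0.5247 0.3062 0.0184]
side tin_closed 0.65 [ 0.4347  0.0442 -0.0013]
top handle 0.64 [0.4112 0.2804 0.1074]
top handle 0.32 [0.5253 0.3031 0.0166]
top tin_open 0.65 [0.5245 0.3075 0.0206]
top tin_open 0.43 [0.5287 0.3025 0.0175]
top tin_closed 0.63 [ 0.4414  0.0441 -0.0014]
```

View pics/c7.png

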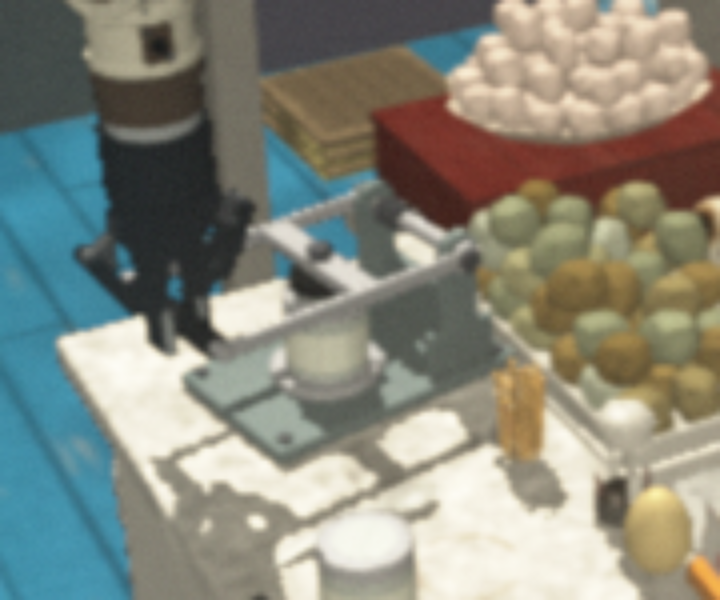

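The lever is level and its pad presses the tin's lid (px 310,285 in the crop). The stiff force rise says the lid is home. Easing the lever up slowly.

Emit:
{"method": "drive_tool", "body": {
  "rows": [
    {"fingers":1,"offset":[0,0,-0.2],"turn":0},
    {"fingers":1,"offset":[0,0,-0.2],"turn":0},
    {"fingers":1,"offset":[0,0,-0.2],"turn":0},
    {"fingers":1,"offset":[0,0.02,-0.55],"turn":0},
    {"fingers":1,"offset":[0,0.02,-0.55],"turn":0},
    {"fingers":1,"offset":[0,0.05,-0.56],"turn":0},
    {"fingers":1,"offset":[0,0.05,-0.56],"turn":0},
    {"fingers":1,"offset":[0,0.08,-0.56],"turn":0},
    {"fingers":1,"offset":[0,0.08,-0.56],"turn":0},
    {"fingers":1,"offset":[0,0.11,-0.56],"turn":0},
    {"fingers":1,"offset":[0,0.11,-0.56],"turn":0},
    {"fingers":1,"offset":[0,0.14,-0.55],"turn":0},
    {"fingers":1,"offset":[0,0.14,-0.55],"turn":0},
    {"fingers":1,"offset":[0,0.17,-0.54],"turn":0},
    {"fingers":1,"offset":[0,0.17,-0.54],"turn":0},
    {"fingers":1,"offset":[0,0.2,-0.53],"turn":0},
    {"fingers":1,"offset":[0,0.2,-0.53],"turn":0}
  ]
}}

```text
t: 29.2
tcp_pos: [0.4261, 0.283, 0.1575]
eef_rot: [0.634, 0.773, 0.007, 0.003]
force: [13.5, 6.2, -9.7]
gripper_width: 0.212
grasp_force: 86.0
```

Emit:
{"method": "drive_tool", "body": {
  "rows": [
    {"fingers":1,"offset":[0,0.23,-0.52],"turn":0},
    {"fingers":1,"offset":[0,0.23,-0.52],"turn":0},
    {"fingers":1,"offset":[0,0.26,-0.51],"turn":0},
    {"fingers":1,"offset":[0,0.26,-0.5],"turn":0},
    {"fingers":1,"offset":[0,0.28,-0.49],"turn":0},
    {"fingers":1,"offset":[0,0.28,-0.49],"turn":0},
    {"fingers":1,"offset":[0,0.31,-0.48],"turn":0},
    {"fingers":1,"offset":[0,0.31,-0.47],"turn":0},
    {"fingers":1,"offset":[0,0.34,-0.46],"turn":0},
    {"fingers":1,"offset":[0,0.34,-0.45],"turn":0},
    {"fingers":1,"offset":[0,0.36,-0.44],"turn":0},
    {"fingers":1,"offset":[0,0.36,-0.43],"turn":0},
    {"fingers":1,"offset":[0,0.38,-0.42],"turn":0},
    {"fingers":1,"offset":[0,0.39,-0.41],"turn":0},
    {"fingers":1,"offset":[0,0.4,-0.4],"turn":0},
    {"fingers":1,"offset":[0,0.41,-0.39],"turn":0}
  ]
}}

```text
t: 30.53
tcp_pos: [0.4708, 0.2916, 0.2297]
eef_rot: [0.633, 0.774, 0.002, -0.001]
force: [-0.2, 5.8, -2.7]
gripper_width: 0.205
grasp_force: 78.3
```

Emit:
{"method": "drive_tool", "body": {
  "rows": [
    {"fingers":1,"offset":[0,0.43,-0.37],"turn":0},
    {"fingers":1,"offset":[0,0.43,-0.37],"turn":0},
    {"fingers":1,"offset":[0,0.45,-0.35],"turn":0},
    {"fingers":1,"offset":[0,0.45,-0.35],"turn":0},
    {"fingers":1,"offset":[0,0.47,-0.32],"turn":0},
    {"fingers":1,"offset":[0,0.47,-0.32],"turn":0},
    {"fingers":1,"offset":[0,0.48,-0.3],"turn":0},
    {"fingers":1,"offset":[0,0.49,-0.29],"turn":0},
    {"fingers":1,"offset":[0,0.5,-0.27],"turn":0},
    {"fingers":1,"offset":[0,0.5,-0.27],"turn":0},
    {"fingers":1,"offset":[0,0.51,-0.24],"turn":0},
    {"fingers":1,"offset":[0,0.52,-0.24],"turn":0},
    {"fingers":1,"offset":[0,0.52,-0.21],"turn":0},
    {"fingers":1,"offset":[0,0.53,-0.21],"turn":0},
    {"fingers":1,"offset":[0,0.53,-0.19],"turn":0},
    {"fingers":1,"offset":[0,0.54,-0.18],"turn":0}
  ]
}}

```text
t: 31.87
tcp_pos: [0.5461, 0.3055, 0.2796]
eef_rot: [0.634, 0.774, 0.003, 0.0]
force: [-10.3, -1.3, 12.5]
gripper_width: 0.203
grasp_force: 83.3
```

Emit:
{"method": "drive_tool", "body": {
  "rows": [
    {"fingers":1,"offset":[0,0.54,-0.16],"turn":0},
    {"fingers":1,"offset":[0,0.55,-0.15],"turn":0},
    {"fingers":1,"offset":[0,0.55,-0.12],"turn":0},
    {"fingers":1,"offset":[0,0.56,-0.12],"turn":0},
    {"fingers":1,"offset":[0,0.56,-0.09],"turn":0},
    {"fingers":1,"offset":[0,0.56,-0.09],"turn":0},
    {"fingers":1,"offset":[0,0.56,-0.06],"turn":0},
    {"fingers":1,"offset":[0,0.57,-0.06],"turn":0},
    {"fingers":1,"offset":[0,0.57,-0.03],"turn":0},
    {"fingers":1,"offset":[0,0.57,-0.03],"turn":0},
    {"fingers":1,"offset":[0,0.57,0],"turn":0},
    {"fingers":1,"offset":[0,0.57,0],"turn":0}
  ]
}}

```text
t: 32.87
tcp_pos: [0.6136, 0.318, 0.2891]
eef_rot: [0.634, 0.773, 0.003, 0.002]
force: [-6.2, -1.7, 11.2]
gripper_width: 0.209
grasp_force: 89.1
```

Emit:
{"method": "drive_tool", "body": {
  "rows": [
    {"fingers":1,"offset":[0,0.4,0.05],"turn":0},
    {"fingers":1,"offset":[0,0.4,0.05],"turn":0},
    {"fingers":1,"offset":[0,0.35,0.05],"turn":0},
    {"fingers":1,"offset":[0,0,0],"turn":0},
    {"fingers":1,"offset":[0,0,0],"turn":0}
  ]
}}

```text
t: 33.28
tcp_pos: [0.6263, 0.3205, 0.2878]
eef_rot: [0.634, 0.773, 0.005, 0.003]
force: [-2.3, -0.5, 8.9]
gripper_width: 0.208
grasp_force: 91.1
```

Emit:
{"method": "drive_tool", "body": {
  "rows": [
    {"fingers":2.2,"offset":[0,0,0],"turn":0},
    {"fingers":3,"offset":[0,0,0],"turn":0},
    {"fingers":4.5,"offset":[0,0,0],"turn":0},
    {"fingers":6,"offset":[0,0,0],"turn":0},
    {"fingers":6,"offset":[0,0,0],"turn":0},
    {"fingers":6,"offset":[0,0,0],"turn":0},
    {"fingers":6,"offset":[0,0,-1],"turn":0},
    {"fingers":6,"offset":[0,0,-2],"turn":0},
    {"fingers":6,"offset":[0,0,-2],"turn":0},
    {"fingers":6,"offset":[0,0,-2],"turn":0},
    {"fingers":6,"offset":[0,0,-1],"turn":0},
    {"fingers":6,"offset":[0,0,0],"turn":0}
  ]
}}

```text
t: 34.28
tcp_pos: [0.6233, 0.3204, 0.3622]
eef_rot: [0.634, 0.774, 0.0, 0.0]
force: [-0.8, -0.5, -1.8]
gripper_width: 0.703
grasp_force: 0.0
```

Emit:
{"method": "drive_tool", "body": {
  "rows": [
    {"fingers":6,"offset":[0,-1,-1],"turn":0},
    {"fingers":6,"offset":[0,-3,-1],"turn":0},
    {"fingers":6,"offset":[0,-3.5,0],"turn":0},
    {"fingers":6,"offset":[0,-3.5,0],"turn":0},
    {"fingers":6,"offset":[0,-3.5,0],"turn":0},
    {"fingers":6,"offset":[0,-3.5,0],"turn":0},
    {"fingers":6,"offset":[0,-3.5,0],"turn":0},
    {"fingers":6,"offset":[0,-2,0],"turn":0},
    {"fingers":6,"offset":[0,0,0],"turn":0},
    {"fingers":6,"offset":[0,0,0],"turn":0}
  ]
}}

```text
t: 35.12
tcp_pos: [0.3987, 0.2762, 0.3836]
eef_rot: [0.633, 0.774, 0.005, 0.002]
force: [-0.5, 0.5, -0.4]
gripper_width: 0.7
grasp_force: 0.0
```

Run:
```python
from h import *
np.set_printoptions(precision=4,suppress=True)
for n in ['side','top']:
  c=cam(n,n+'9.png'); W=cloud(c).reshape(-1,3)
  m=(np.hypot(W[:,0]-.525,W[:,1]-.3035)<.015)&(W[:,2]>.06)&(W[:,2]<.12); print(n,'lid z',np.median(W[m][:,2]),m.sum())
  for q in ['handle','tin_open','tin_closed','tin_blown_1']:
    for d in robot.place_of(n,q)[:2]: print(n,q,round(d['p'],2),w(c,d['centre']))
```

```text
side lid z 0.08287917357301539 44
side handle 0.86 [0.6265 0.3278 0.3057]
side tin_open 0.65 [0.5241 0.3043 0.0184]
side tin_closed 0.81 [0.4361 0.0449 0.0046]
side tin_closed 0.46 [0.6055 0.3225 0.1082]
side tin_blown_1 0.9 [ 0.5857 -0.2664  0.0083]
side tin_blown_1 0.56 [ 0.4713 -0.2719  0.0076]
top lid z 0.08210699376278663 110
top handle 0.58 [0.6329 0.3215 0.3084]
top tin_open 0.86 [0.524  0.3075 0.021 ]
top tin_open 0.65 [ 0.6288  0.0015 -0.0005]
top tin_closed 0.93 [ 0.439   0.0449 -0.0018]
top tin_blown_1 0.88 [ 0.5833 -0.278   0.0074]
top tin_blown_1 0.66 [ 0.4752 -0.2715  0.0055]
```

View pics/side9.png

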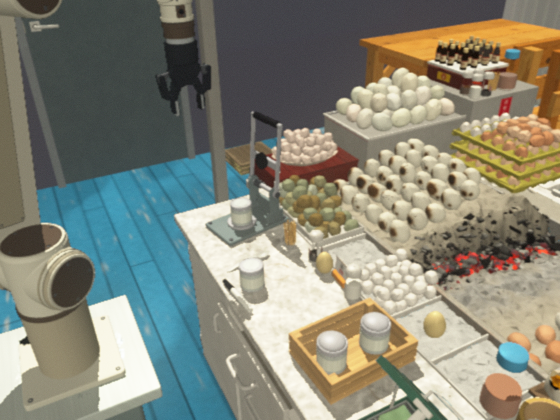

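The lid now measures 82 mm above the counter, which is 20 + 62, so it is home. The lever is up (px 266,118), both rejects are in the crate (px 332,350 and 375,332), and everything else is in place.

```bash
python3 -c "
from bench import robot
print(robot.close_job())"
```

```text
the job is handed in; nothing more can be done
None
```

The job is handed in: both blown tins stand upright in the crate, the sound tin stands in the press with its lid measured fully home, and the lever is back up.

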